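# Show which pacifier needs washing and where it can dry

## Task

One of the four pacifiers in the wooden tray has tipped over so that its teat lies on the tray bottom: show me which one needs washing by pointing the fingertips down at its middle from a couple of centimetres above it, and stay there for two seconds. Then show me the free prong on the drying rack where it can go afterwards, pointing down at its top in the same way for two seconds, and finish still pointing there. This is only showing: touch and move nothing, and do not dip towards any other pacifier or a taken prong on the way.

Things in the scene. Friction and masses are not known exactly. Their poses are not given: they have to be found in the camera images.
- pacifier_tipped: the tipped-over pacifier, in any compartment, any yaw: it lies on the lower edge of its shield and on its cream silicone teat, which dips 20 deg to the tray bottom, ring handle facing up and sideways. Shield 45 x 32 mm; 46 mm long as it lies; highest point 35 mm above the tray bottom. Origin: on the tray bottom under its middle; x points (level) the way the teat points, z up
- pacifier_a: a pacifier that stands teat up on its folded ring handle in its own compartment of the tray; same model as the tipped one in another muted earth tone, 45 x 32 mm shield, 42.5 mm tall as it stands; origin at its underside centre, z up through the teat
- pacifier_b: a pacifier that stands teat up on its folded ring handle in its own compartment of the tray; same model as the tipped one in another muted earth tone, 45 x 32 mm shield, 42.5 mm tall as it stands; origin at its underside centre, z up through the teat
- pacifier_c: a pacifier that stands teat up on its folded ring handle in its own compartment of the tray; same model as the tipped one in another muted earth tone, 45 x 32 mm shield, 42.5 mm tall as it stands; origin at its underside centre, z up through the teat
- prong_free: the bare prong of the drying rack: an upright white plastic loop (inverted U) 26 mm wide (its y), 6.4 mm thick, 57 mm tall, fixed. Origin at its foot, 18 mm above the dresser top; z up; its top is 75 mm above the dresser. One of four alike in a row, 65 mm apart; it may be any of the four, the other three are covered by the drying things
- bottle_cap: frosted white bottle cap, 45 mm diameter, 62 mm tall, standing mouth down on the rack over one of the prongs and hiding it (so that prong is taken); origin at the centre of its mouth rim, which rests on the slats, z up
- feeding_cup: small beige tapered feeding cup, 55 mm diameter at the mouth, 66 mm tall, standing mouth down on the rack over one of the prongs and hiding it (so that prong is taken); origin at the centre of its mouth rim, which rests on the slats, z up
- mixing_beaker: grey-white straight beaker, 52 mm diameter, 70 mm tall, standing mouth down on the rack over one of the prongs and hiding it (so that prong is taken); origin at the centre of its mouth rim, which rests on the slats, z up
- tray: square wooden tray 190 x 190 mm, 34 mm high, 6 mm walls and bottom, divided by two crossing walls into 2 x 2 compartments (centres 46 mm either way from the middle), one pacifier in each; fixed; origin at the centre of its underside
- rack: white plastic drying rack, fixed: drip base 190 mm deep (its x), 280 mm wide (its y), rim 24 mm high, slats 18 mm above the dresser. The four prongs stand in a row at x = -45 mm (robot's side), y = -97.5, -32.5, 32.5, 97.5 mm; a column 245 mm high at x = +62 mm carries the upper tier. Origin at the centre of the underside, z up
- tier (a joint): height of the rack's upper tier (slim 210 mm wide bar, collar and clamp knob on the column, behind the prongs) above its lowest position, m, 0 to 0.07; at 0 the bar's top is 146 mm and its short hooks 168 mm above the dresser, rising one for one. Only something to keep clear of
- cup: ceramic cup, 80 mm diameter, 85 mm tall, on the dresser right of the rack; origin at its underside centre; leave alone
- tin: closed round aluminium tin, 87 mm diameter, 55 mm tall, beyond the tray and rack; origin at its underside centre; leave alone
- lotion: small beige lotion bottle with a white cap, 48 mm diameter, 125 mm tall, standing on the dresser left of the tray; origin at its underside centre; leave alone

How it is judged:
By the outcome, as a careful person would: the job done as asked, in the order asked, and still so for the second after the job is handed in, with the robot touching nothing.
It also fails if it takes over 40 s, if anything falls off the work surface, if the arm or the gripper's body presses on something with over 40 N, if the wrist force passes 120 N, or if a joint passes its speed limit or range.

## Robot

A 7-joint arm with a two-finger parallel gripper is mounted at the origin on the work surface. World frame = base frame: x ahead of the robot, y to its left, z up, the work surface at z = 0. Lengths are in m, angles in rad, forces in N, time in s.
With the tool pointing down it reaches from about 0.425 to 0.925 m from the base axis. Payload 6.8 kg.
Tool frame: the origin (TCP) lies between the finger pads, 19 mm behind the fingertips; this is the grasp point; z points along the fingers, y is the line along which they close (so a half turn about z gives the same grasp; the last joint's range is limited). The gripper opens to 85 mm and grips with 20 to 120 N. Pads are 22 mm wide; open, the fingers measure 114 mm over their backs; the gripper's body (76 mm by 85 mm) begins 54 mm behind the grasp point. The pads swing forward as they close: fully open they stand 13 mm farther back than shut.
Start: joints at [1.156, 0.477, 0.022, 1.555, -0.011, 1.109, -0.083], TCP at [0.204, -0.643, 0.25] pointing down, gripper open.
Joint ranges: [-2.96, 2.96], [-0.34, 2.1], [-1.41, 1.46], [0.24, 2.44], [-1.37, 4.51], [0.17, 1.92], [-2.96, 2.96]. Speed limits (rad/s): [2.39, 2.39, 3.14, 3.14, 3.14, 3.14, 3.14].

## Interface

Orientations are given as a unit quaternion [w, x, y, z].
In Python, from station import telemetry, camera, job gives the robot as it stands.
- The arm moves only by the tool move_arm, never from a script. Its argument "plan" is a list that holds one entry, the list of rows, each a list of 7 numbers: the shift along the tool's x, y, z in m, then the turn, a rotation vector about the tool's x, y, z in degrees, then the finger opening in m, from 0 to 0.0854. A call has 1 to 10 rows; each row is the pose to reach, as a shift and turn from the pose commanded when the call began, along the tool's axes at that moment; what a row does not reach only later rows make up. A row lasts 1/12 s, in which the tool goes at most 41.7 mm and 7.16 degrees, less where a joint would pass 70% of its speed; a pose out of reach is approached as far as the arm can. A call with a gripper value outside its range is refused whole. The fingers move at their own pace and stop on an object; "grip_force" is the grip in N (left out, the last holds). Time passes only in rows, so rows that repeat a pose let the fingers close. It gives the time, the measured TCP pose, the force, the opening and the grip force at its end, in the units of the state.
- telemetry.get_obs(): the state, without advancing time (a new reading comes with each control period).
- camera(name): name is "scene" or "top" or "wrist"; returns a dict with "pixels" (400x640x3 uint8, red, green, blue), "fx", "fy", "cx", "cy" (pixels), "extrinsics" (4x4, takes a point from world to camera coordinates). Camera axes: x right, y up, looking along -z (the intrinsics and any distortion apply to the point x, -y, -z); pixel columns grow to the right and rows downward; lengths in m; the calibration is good to about 2 mm. A picture is of the moment at which its call begins. There is no depth.
- job.job_done(): hands the job in; it is judged then, once.
The state is a dict: "time": time; "q": joint angles; "joint_velocities": joint speeds; "joint_torque": joint torques, N m; "position": TCP position; "tcp_rot": TCP orientation; "contact_force": force on the tool from outside, world axes, zero at the start; "torque": the same for the moment, N m; "finger_gap": finger opening in m; "finger_force": force on a finger pad.
Only numpy, scipy, OpenCV 4.12 (cv2) and the standard library are available. Lean on these libraries where they do the work, as an engineer would, in place of code of your own. Each camera call takes 0.05 s, during which the arm holds its last target. There are 200 camera calls.

## Working session

There is one attempt and no reset: what is moved stays moved. The work goes in short steps, Python scripts to look and compute and a tool call to move; the robot and the scene stay as the last step left them, time stands still between calls to the robot, and variables do not carry over. Pictures are saved under pics/ and viewed, at most 10 in all, crops included, and the job is handed in when it is done.

Besides the shell and the picture viewer there is one more tool, called after "Emit:" as a command line: name --argument value ..., lists and objects as JSON in quotes. move_arm: Moves the arm, as the interface text tells. Its arguments: {"type":"object","properties":{"plan":{"type":"array"},"grip_force":{"type":"number"}},"required":["plan"]}

```bash
mkdir -p pics
cat > h.py <<'E'
import numpy as np, cv2
from station import telemetry, camera, job
def snap(n,f):
    c=camera(n); cv2.imwrite(f'pics/{f}.png',c['pixels'][:,:,::-1]); return c
def ray(c,u,v,z):
    E=np.array(c['extrinsics']);R=E[:3,:3];o=-R.T@E[:3,3]
    d=R.T@np.array([(u-c['cx'])/c['fx'],-(v-c['cy'])/c['fy'],-1]); return o+d*(z-o[2])/d[2]
E
python3 - <<'E'
from h import *
for n in('top','scene'):
    c=snap(n,n+'1'); print({k:v for k,v in c.items() if k!='pixels'})
o=telemetry.get_obs(); print(o['time'],o['position'],o['tcp_rot'],o['finger_gap'])
E
```

```text
{'fx': 370.9854966130692, 'fy': 370.9854966130692, 'cx': 317.81517588872595, 'cy': 191.46802961966947, 'extrinsics': array([[-0.01691276, -0.99982791,  0.00762278, -0.00238508],
       [ 0.98292744, -0.01522891,  0.18336227, -0.62244673],
       [-0.18321462,  0.0105938 ,  0.98301586, -1.17506391],
       [ 0.        ,  0.        ,  0.        ,  1.        ]])}
{'fx': 360.8687186337646, 'fy': 360.8687186337646, 'cx': 317.39985647266616, 'cy': 201.256490669152, 'extrinsics': array([[-0.98746648, -0.15711281, -0.01501729,  0.60270478],
       [ 0.11902856, -0.80381443,  0.58285038, -0.14054432],
       [-0.10364437,  0.57375773,  0.81244071, -1.0386713 ],
       [ 0.        ,  0.        ,  0.        ,  1.        ]])}
0.1 [ 0.20370574 -0.64300365  0.24909259] [-8.22798812e-04  9.88254080e-01  1.52817411e-01 -1.85284982e-04] 0.08577518477570217
```

View pics/top1.png

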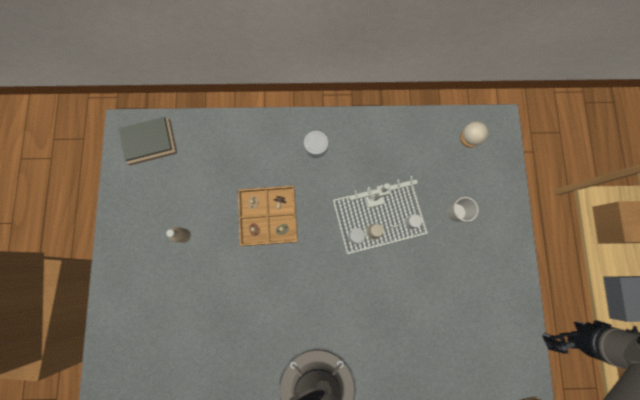

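View pics/scene1.png

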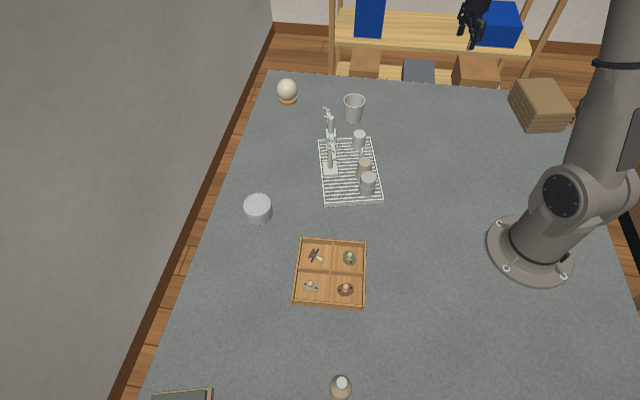

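The top view shows the tray at (267,216). The dark tipped pacifier is probably in its far-right compartment, at about (280,201), which the scene view supports at (316,256). The rack things are at (357,236), (376,230) and (415,220), so the gap is near (396,225). I'll zoom in on both.

Run:
```python
from h import *
t=snap('top','t2');s=snap('scene','s2')
a=cv2.resize(t['pixels'][180:255,232:302,::-1],None,fx=5.5,fy=5.5,interpolation=2)
b=cv2.resize(t['pixels'][175:255,330:430,::-1],None,fx=4,fy=4,interpolation=2)
d=cv2.resize(s['pixels'][230:310,285:375,::-1],None,fx=3.3,fy=3.3,interpolation=2)
e=cv2.resize(s['pixels'][100:210,310:390,::-1],None,fx=4,fy=4,interpolation=2)[:260+180]
im=np.zeros((600,800,3),np.uint8)
a=cv2.resize(t['pixels'][180:255,232:302,::-1],(280,300),interpolation=2)
b=cv2.resize(b,(400,320)); d=cv2.resize(d,(315,280)); e=cv2.resize(s['pixels'][130:200,310:390,::-1],(320,280),interpolation=2)
im[:300,:280]=a; im[:320,300:700]=b; im[320:600,:315]=d; im[320:600,330:650]=e
cv2.imwrite('pics/z.png',im)
for u,v,z in[(357,236,.088),(376,230,.084),(415,220,.08)]: print(ray(t,u,v,z))
print('tray',[ray(t,u,v,.034).round(3) for u,v in((238,188),(295,186),(298,243),(241,246))])
print('rack',[ray(t,u,v,.024).round(3) for u,v in((334,199),(415,182),(427,234),(347,252))])
print('tip',ray(t,280,201,.02),ray(s,316,256,.02))
```

```text
[ 0.47111548 -0.13394947  0.088     ]
[ 0.48941927 -0.19578934  0.084     ]
[ 0.51981018 -0.32369251  0.08      ]
tray [array([0.643, 0.257, 0.034]), array([0.647, 0.064, 0.034]), array([0.455, 0.056, 0.034]), array([0.448, 0.243, 0.034])]
rack [array([ 0.602, -0.067,  0.024]), array([ 0.657, -0.347,  0.024]), array([ 0.478, -0.376,  0.024]), array([ 0.423, -0.106,  0.024])]
tip [0.59829665 0.11648843 0.02      ] [0.59503773 0.11943107 0.02      ]
```

View pics/z.png

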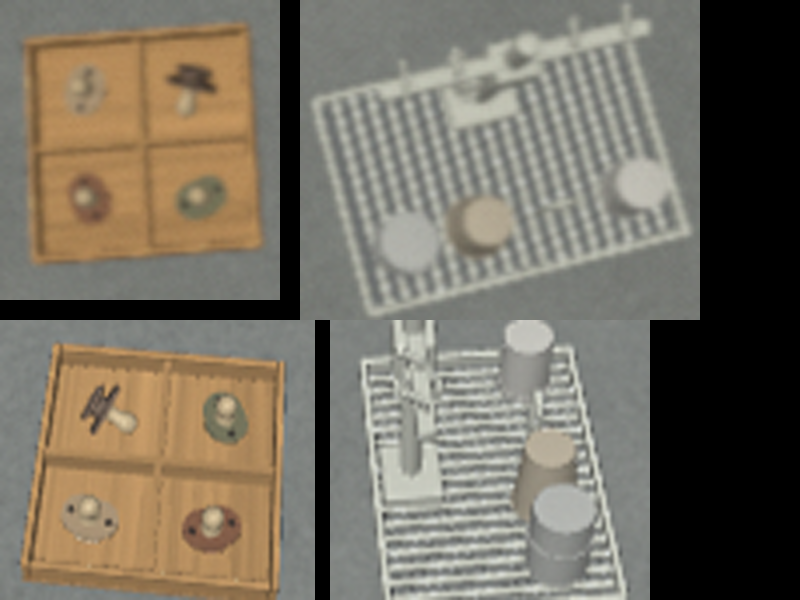

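The tipped one is the dark-brown pacifier in the far-right compartment, with its middle near (279,202). The bare prong stands between the beige cup and the white cap at about (395,226). Next I'll compute the moves.

```bash
cat >> h.py <<'E'
from scipy.spatial.transform import Rotation as Ro
def rel(p):
    o=telemetry.get_obs(); q=o['tcp_rot']; R=Ro.from_quat([q[1],q[2],q[3],q[0]])
    return R.inv().apply(np.array(p)-o['position']).round(4)
E
python3 - <<'E'
from h import *
t=camera('top');s=camera('scene')
m=ray(t,279,202,.025);p=ray(t,395,226.2,.075);print(m,p,ray(s,317.5,256,.02))
print(rel([m[0],m[1],.35]),rel([p[0],p[1],.35]))
E
```

```text
[0.59410841 0.11940668 0.025     ] [ 0.50134253 -0.2591558   0.075     ] [0.59086328 0.11879963 0.02      ]
[ 0.6024 -0.6093 -0.1   ] [ 0.3996 -0.2764 -0.1002]
```

Emit:
move_arm --plan '[[[0,0,-0.04,0,0,0,0],[0.01,-0.01,-0.08,0,0,0,0],[0.03,-0.03,-0.1,0,0,0,0],[0.055,-0.055,-0.1,0,0,0,0],[0.08,-0.08,-0.1,0,0,0,0],[0.107,-0.107,-0.1,0,0,0,0],[0.134,-0.135,-0.1,0,0,0,0],[0.161,-0.163,-0.1,0,0,0,0],[0.188,-0.191,-0.1,0,0,0,0],[0.215,-0.218,-0.1,0,0,0,0]]]'

```text
time: 1.13
position: [0.3434, -0.3688, 0.3502]
tcp_rot: [0.0, 0.988, 0.153, 0.0]
contact_force: [0.9, 0.1, 0.2]
finger_gap: 0.0
finger_force: 0.0
```

Emit:
move_arm --plan '[[[0.027,-0.027,0,0,0,0,0],[0.054,-0.054,0,0,0,0,0],[0.081,-0.081,0,0,0,0,0],[0.108,-0.108,0,0,0,0,0],[0.135,-0.135,0,0,0,0,0],[0.162,-0.162,0,0,0,0,0],[0.189,-0.189,0,0,0,0,0],[0.216,-0.216,0,0,0,0,0],[0.243,-0.243,0,0,0,0,0],[0.265,-0.265,0,0,0,0,0]]]'

```text
time: 1.97
position: [0.5163, -0.0351, 0.3503]
tcp_rot: [-0.0, 0.988, 0.154, 0.0]
contact_force: [0.3, -0.1, -0.8]
finger_gap: -0.0001
finger_force: 0.0
```

Run:
```python
from h import *
o=telemetry.get_obs(); print(o['time'],o['position'],o['tcp_rot'],o['finger_gap'],o['q'])
print(rel([.593,.119,.30]))
```

```text
1.9667 [ 0.51634705 -0.03512337  0.35029429] [-1.95647823e-04  9.88129689e-01  1.53621190e-01  4.57861724e-04] -5.4618675138230455e-05 [ 0.35919913  0.16400513 -0.4641388   1.77186101  0.07735637  1.22287982
 -1.38824145]
[ 0.1198 -0.1236  0.0504]
```

Emit:
move_arm --plan '[[[0.02,-0.02,0,0,0,0,0],[0.04,-0.042,0,0,0,0,0],[0.062,-0.064,0,0,0,0,0],[0.083,-0.085,0,0,0,0,0],[0.1,-0.104,0.0,0,0,0,0],[0.112,-0.116,0.0,0,0,0,0],[0.12,-0.124,0.02,0,0,0,0],[0.12,-0.124,0.05,0,0,0,0],[0.12,-0.124,0.08,0,0,0,0],[0.12,-0.124,0.08,0,0,0,0]]]'

```text
time: 2.8
position: [0.5895, 0.1152, 0.264]
tcp_rot: [0.0, 0.988, 0.153, -0.005]
contact_force: [-0.9, -1.0, -0.7]
finger_gap: 0.0004
finger_force: 0.0
```

Run:
```python
from h import *
c=snap('wrist','w1'); o=telemetry.get_obs(); print(o['time'],o['position'])
E=np.array(c['extrinsics'])
for P in([.593,.119,.025],[o['position'][0],o['position'][1],o['position'][2]-.019]):
    x=E[:3,:3]@P+E[:3,3]; print(c['cx']+c['fx']*x[0]/-x[2], c['cy']+c['fy']*x[1]/x[2])
```

```text
2.85 [0.59073008 0.11549094 0.26718547]
314.8065894801369 164.98896013320194
315.70221874419013 260.05339183871877
```

View pics/w1.png

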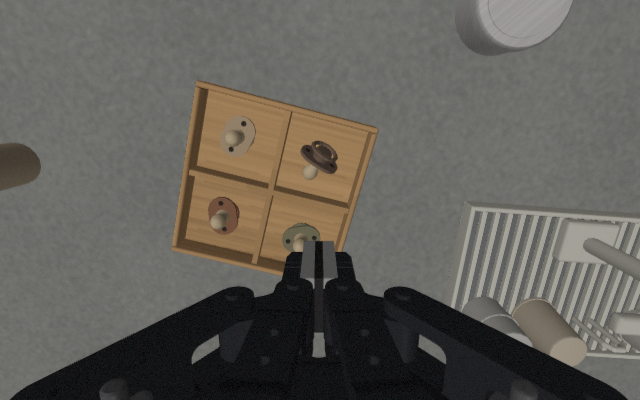

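The wrist view confirms it: a brown pacifier lying tipped, with its ring at (325,145) and its teat at (309,175), so the middle is about (317,160). The other three stand upright.

Run:
```python
from h import *
c=camera('wrist')
a=ray(c,308,179,.012);b=ray(c,326,141,.036);m=(a+b)/2;print(a,b,m,ray(c,317,160,.024))
o=telemetry.get_obs();print(o['position'],rel([m[0],m[1],.084]))
```

```text
[0.57449112 0.12136768 0.012     ] [0.62407886 0.11630195 0.036     ] [0.59928499 0.11883482 0.024     ] [0.60039206 0.11868623 0.024     ]
[0.59219144 0.11605078 0.26978274] [ 0.008  -0.0005  0.1858]
```

Emit:
move_arm --plan '[[[0.004,0.001,0.02,0,0,0,0],[0.004,0.001,0.045,0,0,0,0],[0.004,0.001,0.07,0,0,0,0],[0.004,0.001,0.095,0,0,0,0],[0.004,0.001,0.115,0,0,0,0],[0.004,0.001,0.132,0,0,0,0],[0.004,0.001,0.145,0,0,0,0],[0.004,0.001,0.15,0,0,0,0],[0.004,0.001,0.15,0,0,0,0],[0.004,0.001,0.15,0,0,0,0]]]'

```text
time: 3.73
position: [0.5977, 0.1169, 0.1214]
tcp_rot: [-0.0, 0.988, 0.153, 0.001]
contact_force: [0.5, 0.6, -0.6]
finger_gap: 0.0003
finger_force: 0.0
```

Run:
```python
from h import *
c=snap('wrist','w2');o=telemetry.get_obs();print(o['time'],o['position'],rel([.597,.119,.084]))
```

```text
3.7833 [0.59777562 0.11691466 0.12158487] [-0.0002 -0.0022  0.0376]
```

View pics/w2.png

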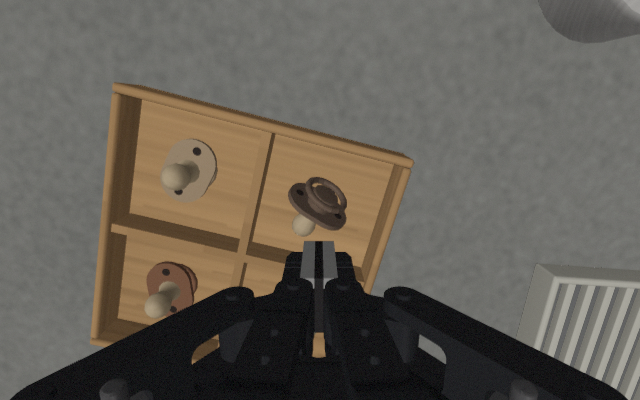

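The close view has the teat end at (298,233) and the ring's far edge at (332,178). One ray check, then the final descent.

Run:
```python
from h import *
c=camera('wrist')
a=ray(c,300,234,.013);b=ray(c,331,178,.036);m=(a+b)/2;print(a,b,m)
print(rel([m[0],m[1],.083]))
```

```text
[0.57328079 0.12189337 0.013     ] [0.62440467 0.11553634 0.036     ] [0.59884273 0.11871486 0.0245    ]
[ 0.0015 -0.0014  0.0386]
```

Emit:
move_arm --plan '[[[0.001,-0.0015,0.01,0,0,0,0],[0.001,-0.0015,0.02,0,0,0,0],[0.001,-0.0015,0.029,0,0,0,0],[0.001,-0.0015,0.035,0,0,0,0],[0.001,-0.0015,0.038,0,0,0,0],[0.001,-0.0015,0.038,0,0,0,0],[0.001,-0.0015,0.038,0,0,0,0],[0.001,-0.0015,0.038,0,0,0,0],[0.001,-0.0015,0.038,0,0,0,0],[0.001,-0.0015,0.038,0,0,0,0]]]'

```text
time: 4.67
position: [0.5974, 0.1184, 0.0824]
tcp_rot: [-0.0, 0.988, 0.153, 0.0]
contact_force: [-0.4, 0.2, 0.2]
finger_gap: 0.0001
finger_force: 0.0
```

Emit:
move_arm --plan '[[[0,0,0,0,0,0,0],[0,0,0,0,0,0,0],[0,0,0,0,0,0,0],[0,0,0,0,0,0,0],[0,0,0,0,0,0,0],[0,0,0,0,0,0,0],[0,0,0,0,0,0,0],[0,0,0,0,0,0,0],[0,0,0,0,0,0,0],[0,0,0,0,0,0,0]]]'

```text
time: 5.5
position: [0.5971, 0.1184, 0.082]
tcp_rot: [0.0, 0.988, 0.153, -0.0]
contact_force: [-0.3, 0.3, -0.1]
finger_gap: 0.0003
finger_force: 0.0
```

Emit:
move_arm --plan '[[[0,0,0,0,0,0,0],[0,0,0,0,0,0,0],[0,0,0,0,0,0,0],[0,0,0,0,0,0,0],[0,0,0,0,0,0,0],[0,0,0,0,0,0,0],[0,0,0,0,0,0,0],[0,0,0,0,0,0,0],[0,0,0,0,0,0,0],[0,0,0,0,0,0,0]]]'

```text
time: 6.33
position: [0.5972, 0.1183, 0.082]
tcp_rot: [0.0, 0.988, 0.153, 0.0]
contact_force: [0.5, -0.4, 0.1]
finger_gap: -0.0001
finger_force: 0.0
```

Emit:
move_arm --plan '[[[0,0,0,0,0,0,0],[0,0,0,0,0,0,0],[0,0,0,0,0,0,0],[0,0,0,0,0,0,0],[0,0,0,0,0,0,0],[0,0,0,0,0,0,0],[0,0,0,0,0,0,0],[0,0,0,0,0,0,0],[0,0,0,0,0,0,0],[0,0,0,0,0,0,0]]]'

```text
time: 7.17
position: [0.5972, 0.1183, 0.082]
tcp_rot: [0.0, 0.988, 0.153, 0.0]
contact_force: [-0.6, 0.5, -0.6]
finger_gap: 0.0001
finger_force: 0.0
```

Run:
```python
from h import *
o=telemetry.get_obs();print(o['time'],o['position'],rel([.5015,-.2595,.25]))
```

```text
7.1667 [0.59718008 0.118324   0.08200738] [-0.2053  0.3313 -0.168 ]
```

Emit:
move_arm --plan '[[[0,0,-0.02,0,0,0,0],[0,0,-0.05,0,0,0,0],[0,0,-0.085,0,0,0,0],[0,0,-0.12,0,0,0,0],[0,0,-0.155,0,0,0,0],[0,0,-0.185,0,0,0,0],[0,0,-0.205,0,0,0,0],[0,0,-0.22,0,0,0,0],[-0.01,0.016,-0.22,0,0,0,0],[-0.025,0.04,-0.22,0,0,0,0]]]'

```text
time: 8.0
position: [0.5858, 0.0759, 0.3036]
tcp_rot: [-0.001, 0.988, 0.155, 0.002]
contact_force: [-0.2, -0.6, -0.8]
finger_gap: 0.0003
finger_force: 0.0
```

Emit:
move_arm --plan '[[[-0.017,0.028,0,0,0,0,0],[-0.036,0.058,0,0,0,0,0],[-0.055,0.088,0,0,0,0,0],[-0.073,0.118,0,0,0,0,0],[-0.092,0.148,0,0,0,0,0],[-0.11,0.178,0,0,0,0,0],[-0.129,0.208,0,0,0,0,0],[-0.147,0.238,0,0,0,0,0],[-0.166,0.267,0,0,0,0,0],[-0.18,0.291,0,0,0,0,0]]]'

```text
time: 8.83
position: [0.5002, -0.262, 0.3021]
tcp_rot: [0.0, 0.988, 0.152, -0.0]
contact_force: [0.2, 0.4, -0.0]
finger_gap: -0.0002
finger_force: 0.0
```

Emit:
move_arm --plan '[[[0,0,0,0,0,0,0],[0,0,0,0,0,0,0],[0,0,0,0,0,0,0]]]'

```text
time: 9.08
position: [0.5019, -0.2583, 0.302]
tcp_rot: [-0.0, 0.988, 0.153, 0.0]
contact_force: [-0.3, 0.0, 0.4]
finger_gap: 0.0005
finger_force: 0.0
```

Run:
```python
from h import *
c=snap('wrist','w3');o=telemetry.get_obs();print(o['time'],o['position'],rel([.5015,-.2595,.12]))
E=np.array(c['extrinsics'])
x=E[:3,:3]@[.5015,-.2595,.075]+E[:3,3]; print(c['cx']+c['fx']*x[0]/-x[2], c['cy']+c['fy']*x[1]/x[2])
```

```text
9.1333 [ 0.50218095 -0.25765586  0.30207149] [-0.0013  0.0016  0.1821]
318.10081525324347 174.18162014016613
```

View pics/w3.png

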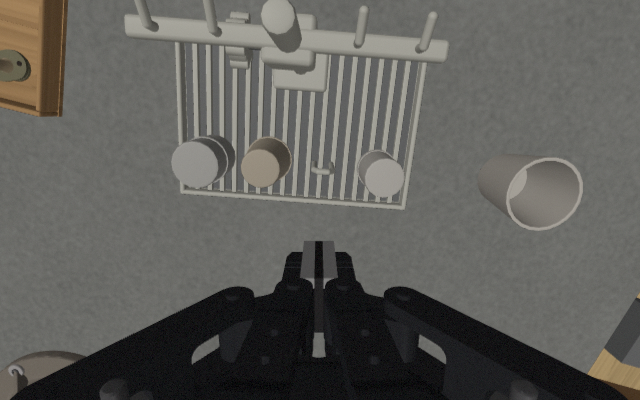

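The bare prong's top is at about (321,170), between the beige cup at (263,167) and the cap at (383,176). I'll check its position and how far the camera and tier are from the descent.

Run:
```python
from h import *
c=camera('wrist');E=np.array(c['extrinsics']);o=telemetry.get_obs()
print('cam-tcp',(-E[:3,:3].T@E[:3,3]-o['position']).round(3))
p=ray(c,321.5,170.5,.074);print(p)
for u,v,z in((321,50,.146),(321,50,.216),(283,15,.25),(362,12,.2),(425,45,.2)): print(ray(c,u,v,z).round(3))
print(rel([p[0],p[1],.117]))
```

```text
cam-tcp [0.066 0.019 0.124]
[ 0.50647061 -0.26113711  0.074     ]
[ 0.608 -0.227  0.146]
[ 0.598 -0.23   0.216]
[ 0.602 -0.21   0.25 ]
[ 0.628 -0.246  0.2  ]
[ 0.623 -0.29   0.2  ]
[0.0028 0.0049 0.1851]
```

The camera would come close to the tier, so I'll turn the tool about 70° at height. That swings the camera sideways over open space before I descend.

Emit:
move_arm --plan '[[[0.001,0.003,0,0,0,-7,0],[0.001,0.003,0,0,0,-14,0],[0.001,0.003,0,0,0,-21,0],[0.001,0.003,0,0,0,-28,0],[0.001,0.003,0,0,0,-35,0],[0.001,0.003,0,0,0,-42,0],[0.001,0.003,0,0,0,-49,0],[0.001,0.003,0,0,0,-56,0],[0.001,0.003,0,0,0,-63,0],[0.001,0.003,0,0,0,-70,0]]]'

```text
time: 10.02
position: [0.5041, -0.2601, 0.3022]
tcp_rot: [0.0, 0.719, 0.695, 0.0]
contact_force: [-0.2, 0.4, -0.1]
finger_gap: -0.0001
finger_force: 0.0
```

Emit:
move_arm --plan '[[[0,0,0.015,0,0,0,0],[0,0,0.035,0,0,0,0],[0,0,0.055,0,0,0,0],[0,0,0.075,0,0,0,0],[0,0,0.09,0,0,0,0],[0,0,0.1,0,0,0,0],[0,0,0.1,0,0,0,0],[0,0,0.1,0,0,0,0]]]'

```text
time: 10.68
position: [0.5039, -0.2609, 0.2022]
tcp_rot: [-0.0, 0.721, 0.692, 0.0]
contact_force: [0.6, 0.1, 0.4]
finger_gap: -0.0002
finger_force: 0.0
```

Run:
```python
from h import *
c=snap('wrist','w4');o=telemetry.get_obs();print(o['time'],o['position'],o['tcp_rot'],rel([.504,-.26,.117]),o['q'])
E=np.array(c['extrinsics'])
print('cam',(-E[:3,:3].T@E[:3,3]).round(3))
x=E[:3,:3]@[.504,-.26,.075]+E[:3,3]; print(c['cx']+c['fx']*x[0]/-x[2], c['cy']+c['fy']*x[1]/x[2])
```

```text
10.7333 [ 0.50433511 -0.26123991  0.20287315] [5.00812840e-04 7.21584661e-01 6.92325955e-01 3.15105712e-04] [ 0.0012 -0.0005  0.0859] [ 0.78907774  0.40338532 -0.53246284  1.83551397  0.24448552  0.96670022
  0.11053556]
cam [ 0.508 -0.194  0.326]
317.1228165944735 195.22932421906856
```

View pics/w4.png

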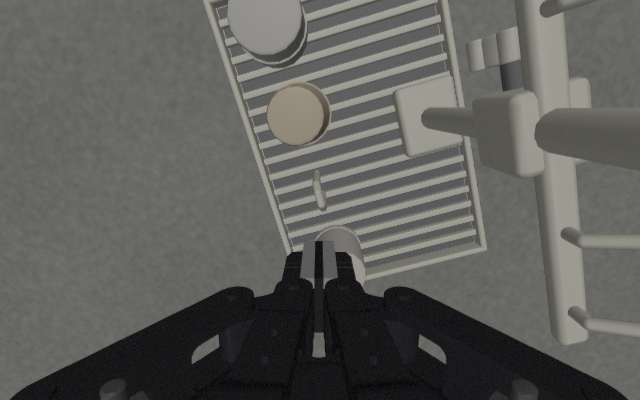

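The prong's top bar runs from about (317,173) to (322,210), so its centre is near (320,192). The tier is well off to the right.

Run:
```python
from h import *
c=camera('wrist')
p=ray(c,319.5,191.5,.074);o=telemetry.get_obs();print(p,ray(c,317,173,.074),ray(c,322,210,.074),o['position'],rel([p[0],p[1],.117]))
```

```text
[ 0.50650177 -0.2579825   0.074     ] [ 0.50517603 -0.24339182  0.074     ] [ 0.50786863 -0.27302579  0.074     ] [ 0.5044692  -0.26151423  0.2031995 ] [0.0037 0.0017 0.0862]
```

Emit:
move_arm --plan '[[[0.001,0.001,0.015,0,0,0,0],[0.002,0.001,0.033,0,0,0,0],[0.002,0.001,0.05,0,0,0,0],[0.002,0.001,0.064,0,0,0,0],[0.002,0.001,0.075,0,0,0,0],[0.002,0.001,0.082,0,0,0,0],[0.002,0.001,0.085,0,0,0,0],[0.002,0.001,0.085,0,0,0,0],[0.002,0.001,0.085,0,0,0,0],[0.002,0.001,0.085,0,0,0,0]]]'

```text
time: 11.62
position: [0.5052, -0.2599, 0.1179]
tcp_rot: [0.001, 0.722, 0.692, 0.0]
contact_force: [-0.4, 0.3, -0.5]
finger_gap: -0.0001
finger_force: 0.0
```

Emit:
move_arm --plan '[[[0,0,0,0,0,0,0],[0,0,0,0,0,0,0],[0,0,0,0,0,0,0],[0,0,0,0,0,0,0],[0,0,0,0,0,0,0],[0,0,0,0,0,0,0],[0,0,0,0,0,0,0],[0,0,0,0,0,0,0],[0,0,0,0,0,0,0],[0,0,0,0,0,0,0]]]'

```text
time: 12.45
position: [0.5046, -0.2597, 0.117]
tcp_rot: [0.0, 0.722, 0.692, -0.0]
contact_force: [-0.0, -0.0, -0.8]
finger_gap: -0.0002
finger_force: 0.0
```

Emit:
move_arm --plan '[[[0,0,0,0,0,0,0],[0,0,0,0,0,0,0],[0,0,0,0,0,0,0],[0,0,0,0,0,0,0],[0,0,0,0,0,0,0],[0,0,0,0,0,0,0],[0,0,0,0,0,0,0],[0,0,0,0,0,0,0],[0,0,0,0,0,0,0],[0,0,0,0,0,0,0]]]'

```text
time: 13.28
position: [0.5047, -0.2597, 0.117]
tcp_rot: [0.0, 0.722, 0.692, 0.0]
contact_force: [0.2, 0.1, 0.1]
finger_gap: 0.0004
finger_force: 0.0
```

Emit:
move_arm --plan '[[[0,0,0,0,0,0,0],[0,0,0,0,0,0,0],[0,0,0,0,0,0,0],[0,0,0,0,0,0,0],[0,0,0,0,0,0,0],[0,0,0,0,0,0,0],[0,0,0,0,0,0,0],[0,0,0,0,0,0,0],[0,0,0,0,0,0,0],[0,0,0,0,0,0,0]]]'

```text
time: 14.12
position: [0.5046, -0.2597, 0.117]
tcp_rot: [-0.0, 0.722, 0.692, 0.0]
contact_force: [0.0, -0.2, -0.1]
finger_gap: 0.0001
finger_force: 0.0
```

Run:
```python
from h import *
c=snap('wrist','w5');o=telemetry.get_obs();print(o['time'],o['position'],o['contact_force'])
```

```text
14.1667 [ 0.50463275 -0.25972506  0.11700323] [-0.00382811  0.57656073  0.51823221]
```

View pics/w5.png

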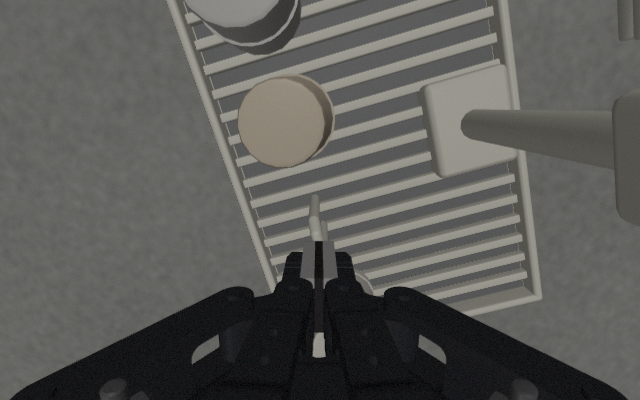

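The fingertips are right over the bare prong, whose loop runs from (315,196) to under the tips at (320,242), with clear space around. The pose has held for more than two seconds.

```bash
python3 -c "
from station import job; print(job.job_done())"
```

```text
the job is handed in; nothing more can be done
None
```

I pointed at the tipped dark-brown pacifier in the far-right compartment for over two seconds, then at the free prong between the beige cup and the white cap. The arm is still pointing there and sensed no contact; the job is handed in at about 14 s, with no verdict returned.

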